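# Release the open watch from the cam vice and hold it up level over the bench mat

### The job

Swing the vice's red-knobbed cam lever round until it stands square to the vice bed, which frees the open watch, and leave it there. Then lift the watch out and carry it over the green bench mat, keeping it level so that the loose movement stays seated, and without touching the movement. Finish while holding it in the gripper, level and still over the mat, about 15 cm above the bench, for me to look at; leave the other things where they are.

Things in the scene. Friction and masses are not known exactly. Their poses are not given: they have to be found in the camera images.
- vice: Cam-action watch case vice, screwed to the bench: aluminium bed 60 mm (x) by 142 mm (y), top 20 mm high, with two blue jaws. Origin on the bench under the centre of the clamped watch; y runs along the bed from the cam lever's end (bed ends at y = -91 mm) to the fixed jaw's end (+51 mm), z up.
- nylon_rest (a point): Centre of the top of the white nylon rest, 26 mm in diameter, 44 mm above the bench, over the vice origin: the watch lies on it and stays there when the jaw opens.
- fixed_pins (a point): Point midway between the fixed jaw's two upright black pins (7 mm thick, 54 mm high, at vice x = +-12 mm). Both jaws are 54 mm in x, 22 mm in y, 34 mm high, their inner faces 18 mm either side of the vice origin when clamped.
- sliding_pins (a point): The same midpoint on the sliding jaw (vice -y side). Its pins are 61 mm high with 13 mm heads that overhang the case rim by up to 2.7 mm, so the watch cannot be lifted until the lever has drawn this jaw back.
- cam_lever (a joint): Lever angle about its upright pin at the -y end of the bed, rad. 0: in line with the bed, pointing away from the jaws (vice -y), clamped; starts between 0 and 0.2. Grows clockwise seen from above; pi/2: square to the bed, pointing along vice -x, jaw drawn back 6.3 mm (4 mm per rad). Range 0 to 2.2. Stays where it is left; the knob needs 1 to 2 N sideways.
- watch: Steel wristwatch case, no strap or back, crystal down on the rest. Round, 40 mm across, 12 mm high, open on top, rim 4 mm wide. At both ends of its x axis a lug block with a flat end face 24 mm wide, 1 to 9 mm above the underside, 48 mm face to face: grip there. Crown on +y. Origin: centre of the underside; z up, axes parallel to the vice's at the start. 50 to 105 g.
- lever_knob (a point): Middle of the lever's upright red knob: cylinder 21 mm in diameter, from 47 to 79 mm above the bench (this point 63 mm), 95 mm from the lever's pivot. The steel lever bar below it is 11 mm wide with its top 44 mm above the bench.
- cam_axis (a point): Point on the lever's vertical pivot axis, 44 mm above the bench, 64 mm from the vice origin along vice -y. A 18 mm hub stands here, top 53 mm above the bench.
- movement: Watch movement, a brass disc 29 mm in diameter and 6.5 mm thick over its bridges, lying loose in the watch case with 1.5 mm play all round, its underside (origin) 4 mm above the case's underside.
- mat: Green bench mat, 200 mm (x) by 240 mm (y), 3 mm thick, fixed to the bench; origin at the centre of its underside.
- case_back: The watch's steel back, disc 36 mm in diameter, 5.6 mm high, lying on the mat; origin at the centre of its underside. Leave alone.
- tweezers: Steel tweezers lying flat on the mat, 140 mm long in x, 12 mm wide, 6 mm high, origin under the middle. Leave alone.
- screwdriver: Fine screwdriver lying flat on the mat, 117 mm long in x, 11 mm thick, yellow end at -x, origin under the middle. Leave alone.
- loupe: Black eye loupe standing, 38 mm in diameter, 34 mm high, origin under it. Leave alone.
- blower: Red dust blower standing, 56 mm in diameter, 95 mm high, origin under it. Leave alone.
- oil_bottle: Amber oil bottle standing, 34 mm in diameter, 62 mm high, origin under it. Leave alone.
- movement_holder: Black movement holder with a spare movement on it, 42 mm in diameter, 17 mm high, origin under it. Leave alone.

How it is judged:
By the outcome, as a careful person would: the job done as asked, in the order asked, and still so for the second after the job is handed in, while the arm keeps its last pose, push and grip.
It also fails if it takes over 58 s, if anything falls off the work surface, if the arm or the gripper's body presses on something with over 40 N, if the wrist force passes 120 N, or if a joint passes its speed limit or range.

### The arm

A 7-joint arm with a two-finger parallel gripper is mounted at the origin on the work surface. World frame = base frame: x ahead of the robot, y to its left, z up, the work surface at z = 0. Lengths are in mm, angles in rad, forces in N, time in s.
With the tool pointing down it reaches from about 400 to 875 mm from the base axis. Payload 4.4 kg.
Tool frame: the origin (TCP) lies on the centre line of the jaws, within the pads' length; the fingertips stand 14 mm ahead of it and the grasp point (between the pads) lies 5 mm behind it (tips_ahead is the distance from the TCP to the fingertips, in mm); z points along the fingers, y is the line along which they close (so a half turn about z gives the same grasp; the last joint's range is limited). The gripper opens to 85 mm and grips with 20 to 120 N. Pads are 22 mm wide; open, the fingers measure 114 mm over their backs; the gripper's body (76 mm by 85 mm) begins 54 mm behind the grasp point. The pads swing forward as they close: fully open they stand 13 mm farther back than shut.
Start: joints at [-0.066, 0.628, 0.038, 1.517, -0.027, 0.996, -0.02], TCP at [650.014, 0.027, 245.313] pointing down, gripper open.
Joint ranges: [-3.06, 3.06], [-0.37, 2.12], [-1.25, 1.32], [0.18, 2.47], [-1.1, 4.24], [0.23, 1.98], [-2.94, 2.94]. Speed limits (rad/s): [2.57, 2.57, 3.14, 3.14, 3.14, 3.14, 3.14].

### API

Orientations are given as [roll, pitch, yaw] about the fixed x, y, z axes, in that order (R = Rz(yaw) Ry(pitch) Rx(roll)).
In Python, from cell import * gives the robot as it stands.
- The arm moves only by the tool move_arm, never from a script. Its argument "rows" is text: rows parted by semicolons, each of 7 numbers parted by spaces: the shift along the tool's x, y, z scaled (see below), then the turn, a rotation vector about the tool's x, y, z scaled (see below), then the closure, from -1 (fully open) to 1 (shut). A call has 1 to 12 rows; each row is the pose to reach, as a shift and turn from the pose commanded when the call began, along the tool's axes at that moment; what a row does not reach only later rows make up. The controller multiplies each number of a shift by 0.3 m and each number of a turn by pi/2 rad. A row lasts 1/12 s, in which the tool goes at most 41.7 mm and 7.16 degrees, less where a joint would pass 70% of its speed; a pose out of reach is approached as far as the arm can. A call with a number of a shift or a turn outside -1 to 1 is refused whole. A call with a gripper value outside its range is refused whole. The fingers move at their own pace and stop on an object; the grip force is fixed at half the most. Time passes only in rows, so rows that repeat a pose let the fingers close. It gives the time, the measured TCP pose, the force, the opening and the grip force at its end, in the units of the state.
- read_state(): the state, without advancing time (a new reading comes with each control period).
- get_image(name): name is "scene" or "side" or "wrist"; returns a dict with "img" (400x640x3 uint8, red, green, blue), "vfov" (degrees; the focal length in pixels is half the picture's height over the tangent of half this angle, whatever the lens; pixels are square), "cx", "cy" (the principal point, pixels), "extrinsics" (4x4, takes a point from camera to world coordinates); the wrist camera has in their place "T_tool_cam" (4x4, takes a point from camera to tool coordinates, whose origin is the TCP and whose axes are the flange's). Camera axes: x right, y up, looking along -z (the intrinsics and any distortion apply to the point x, -y, -z); pixel columns grow to the right and rows downward; lengths in mm; the calibration is good to about 2 mm. A picture is of the moment at which its call begins: read the wrist's pose just before it. There is no depth.
- finish_job(): hands the job in; it is judged then, once.
The state is a dict: "clock": time; "qpos": joint angles; "qd": joint speeds; "tau": joint torques, N m; "eef_pos": TCP position; "tool_rot": TCP orientation; "force": force on the tool from outside, world axes, zero at the start; "torque": the same for the moment, N m; "width": finger opening in mm; "gripper_force": force on a finger pad.
Only numpy, scipy, OpenCV 4.12 (cv2) and the standard library are available. Lean on these libraries where they do the work, as an engineer would, in place of code of your own. Each camera call takes 0.05 s, during which the arm holds its last target. There are 200 camera calls.

## Working session

There is one attempt and no reset: what is moved stays moved. The work goes in short steps, Python scripts to look and compute and a tool call to move; the robot and the scene stay as the last step left them, time stands still between calls to the robot, and variables do not carry over. Pictures are saved under pics/ and viewed, at most 14 in all, crops included, and the job is handed in when it is done.

Besides the shell and the picture viewer there is one more tool, called after "Emit:" by a JSON object that holds its "method" and its "body", one argument or row to a line. move_arm: Moves the arm, as the interface text tells. Its arguments: {"type":"object","properties":{"rows":{"type":"string"}},"required":["rows"]}

```bash
mkdir -p pics; ls; python3 - <<'E'
from cell import *
import cv2,numpy as np
s=read_state();print(s)
for n in("scene","side","wrist"):
    d=get_image(n);cv2.imwrite(f"pics/{n}0.png",d["img"][:,:,::-1]);np.save(f"pics/{n}0.npy",d,allow_pickle=True)
    print(n,{k:v for k,v in d.items() if k!="img"})
E
```

```text
pics
{'clock': 0.0, 'qpos': array([-0.06580416,  0.62935744,  0.03844476,  1.51833725, -0.02698261,
        0.99626568, -0.01998775]), 'qd': array([ 4.01609688e-04, -1.86262772e-05, -5.63023843e-04, -9.68218284e-04,
        1.57052527e-03, -6.82258469e-04, -9.70167454e-04]), 'tau': array([-1.11932164e-03, -5.63405585e+01,  1.22606792e+00, -1.93450052e+01,
        1.09587883e-02,  1.05136272e-02, -8.84369996e-06]), 'eef_pos': array([6.49428027e+02, 2.63924909e-02, 2.44391602e+02]), 'tool_rot': array([-3.13974350e+00,  4.03823668e-05,  1.57082066e+00]), 'force': array([ 0.0780365 , -0.30992865,  0.40977714]), 'torque': array([ 0.05696793, -0.01218862,  0.05551994]), 'gripper_force': 0.0, 'width': 85.25464901891749}
scene {'vfov': 55.841533288207444, 'cx': 321.1165514380701, 'cy': 194.36461224490222, 'extrinsics': array([[-7.15651701e-01, -4.11384598e-01,  5.64451375e-01,
         1.05798254e+03],
       [ 6.98094424e-01, -3.95245012e-01,  5.97030615e-01,
         4.06626014e+02],
       [-2.25126085e-02,  8.21306333e-01,  5.70043059e-01,
         4.90462454e+02],
       [ 0.00000000e+0
[... 245 characters left out ...]
2],
       [-6.25701819e-01,  5.99868479e-01, -4.98653228e-01,
        -4.82893767e+02],
       [ 3.67574759e-03,  6.41508141e-01,  7.67107420e-01,
         7.03004367e+02],
       [ 0.00000000e+00,  0.00000000e+00,  0.00000000e+00,
         1.00000000e+00]])}
wrist {'vfov': 63.4963869256069, 'cx': 321.6332637481085, 'cy': 200.42843019006207, 'T_tool_cam': array([[-2.47989769e-04,  9.52953386e-01,  3.03116780e-01,
         7.80076930e+01],
       [ 9.99999513e-01, -5.31862546e-05,  9.85341918e-04,
        -4.40007843e-01],
       [ 9.55106564e-04,  3.03116876e-01, -9.52952909e-01,
        -1.28267610e+02],
       [ 0.00000000e+00,  0.00000000e+00,  0.00000000e+00,
         1.00000000e+00]])}
```

View pics/scene0.png

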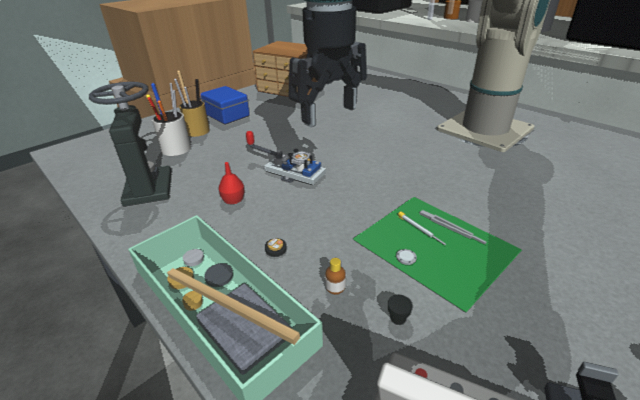

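View pics/side0.png

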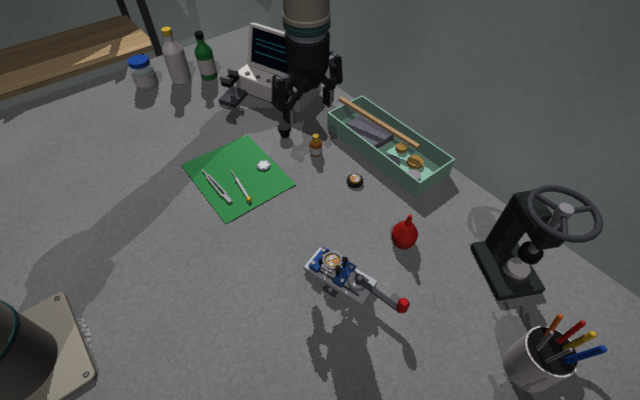

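View pics/wrist0.png

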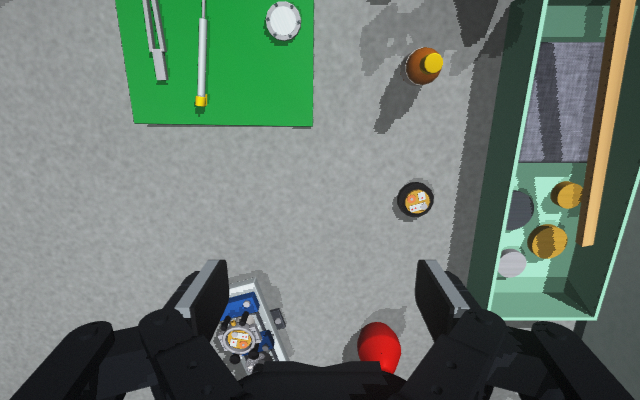

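The scene view shows the vice at about (295,165) with its red knob at (250,137). In the side view the watch is at about (332,261) and the knob at (402,305). The wrist view shows the mat at upper left and the watch at (238,338). Next I'll triangulate and look closer.

```bash
cat > h.py <<'E'
import cv2,numpy as np
from scipy.spatial.transform import Rotation as R
def ext(d,s=None):
    if "extrinsics" in d: return np.array(d["extrinsics"])
    T=np.eye(4);T[:3,:3]=R.from_euler("xyz",s["tool_rot"]).as_matrix();T[:3,3]=s["eef_pos"]
    return T@d["T_tool_cam"]
def ray(d,p,s=None):
    E=ext(d,s);f=200/np.tan(np.radians(d["vfov"])/2)
    v=E[:3,:3]@np.array([(p[0]-d["cx"])/f,-(p[1]-d["cy"])/f,-1.]);return E[:3,3],v/np.linalg.norm(v)
def plane(d,p,z,s=None):
    o,v=ray(d,p,s);return o+v*(z-o[2])/v[2]
def tri(*rs):
    A=0;b=0
    for o,v in rs:
        M=np.eye(3)-np.outer(v,v);A=A+M;b=b+M@o
    x=np.linalg.solve(A,b);return x,[np.linalg.norm((np.eye(3)-np.outer(v,v))@(x-o)) for o,v in rs]
def proj(d,X,s=None):
    E=ext(d,s);c=E[:3,:3].T@(np.array(X)-E[:3,3]);f=200/np.tan(np.radians(d["vfov"])/2)
    return np.array([d["cx"]+f*c[0]/-c[2],d["cy"]-f*c[1]/-c[2]])
def blobs(img,lo,hi,mn=15):
    m=cv2.inRange(cv2.cvtColor(img,cv2.COLOR_RGB2HSV),np.array(lo),np.array(hi))
    n,_,st,c=cv2.connectedComponentsWithStats(m)
    return [(c[i].round(1).tolist(),st[i].tolist()) for i in range(1,n) if st[i][4]>=mn]
E
python3 - <<'E'
from h import *
D={n:np.load(f"pics/{n}0.npy",allow_pickle=True).item() for n in("scene","side")}
for n in D:
    print(n,"red",blobs(D[n]["img"],(0,170,60),(6,255,255)));print(" blue",blobs(D[n]["img"],(105,110,40),(125,255,255),8))
    print(" green",blobs(D[n]["img"],(55,170,50),(70,255,255),500))
a=D["side"]["img"][230:320,300:420];b=D["scene"]["img"][125:190,238:338]
a=cv2.resize(a,None,fx=4,fy=4,interpolation=2);b=cv2.resize(b,(400*12//10,int(65*4.8*0.75)),interpolation=2) if 0 else cv2.resize(b,None,fx=4,fy=4,interpolation=2)
o=np.zeros((620,480,3),np.uint8);o[:360]=a;o[360:620,:400]=b
cv2.imwrite("pics/c1.png",cv2.resize(o,(464,600))[:,:,::-1])
E
```

```text
scene red [([151.0, 101.8], [148, 98, 7, 9, 22]), ([157.6, 115.8], [155, 112, 6, 8, 19]), ([249.6, 137.1], [247, 131, 7, 13, 68]), ([230.3, 186.6], [219, 162, 24, 41, 556])]
 blue [([154.8, 91.1], [151, 83, 8, 18, 58]), ([223.5, 96.4], [201, 86, 46, 22, 635]), ([227.7, 112.1], [205, 102, 44, 22, 589]), ([287.3, 164.8], [282, 159, 12, 11, 59]), ([310.9, 168.7], [302, 161, 19, 16, 145])]
 green []
side red [([404.8, 233.4], [392, 215, 25, 34, 542]), ([402.8, 304.6], [398, 298, 11, 14, 123]), ([571.9, 331.0], [557, 321, 28, 22, 133])]
 blue [([137.9, 61.0], [127, 54, 22, 15, 251]), ([316.5, 262.1], [309, 251, 17, 21, 133]), ([343.3, 274.0], [333, 261, 23, 26, 220]), ([584.6, 354.1], [562, 345, 45, 19, 324])]
 green []
```

View pics/c1.png

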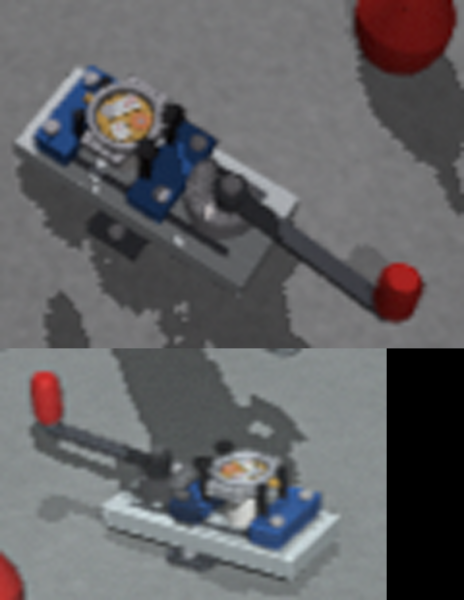

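The crop shows the watch ring at side (332,260) and scene (301,156), the hub at side (360,278) and scene (279,154), and the lever running nearly in line with the bed.

```bash
python3 - <<'E'
from h import *
D={n:np.load(f"pics/{n}0.npy",allow_pickle=True).item() for n in("scene","side","wrist")}
P={"knob":((249.6,137.1),(402.8,304.6)),"ring":((301.3,156.4),(332.3,260.2)),"hub":((279.3,153.8),(360,277.8))}
X={}
for k,(a,b) in P.items():
    X[k],e=tri(ray(D["scene"],a),ray(D["side"],b));print(k,X[k].round(1),np.round(e,1))
h,k,w=X["hub"],X["knob"],X["ring"]
print("hub-ring",np.linalg.norm((h-w)[:2]),"knob-hub",np.linalg.norm((k-h)[:2]))
ang=lambda v:np.arctan2(v[1],v[0])
print("bed yaw(-y dir)",ang(h-w),"lever dir",ang(k-h))
for p in((303.9,266.2),(321.2,246.8),(377,283.5)):print("corner",plane(D["side"],p,20).round(1))
s=dict(tool_rot=[-3.1397,0,1.5708],eef_pos=[649.4,0,244.4])
print("wrist ring",plane(D["wrist"],(238,338),56,s).round(1))
for n in D:
    g=[b for b in blobs(D[n]["img"],(50,120,30),(75,255,255),1000)]
    for c,st in g:print(n,"mat",c,plane(D[n],c,3,s if n=="wrist" else None).round(1))
print("blower",tri(ray(D["scene"],(230.3,186.6)),ray(D["side"],(404.8,233.4))))
E
```

```text
knob [ 584.4 -354.5   65.1] [0.2 0.2]
ring [ 547.9 -200.1   53.1] [1.5 1.5]
hub [ 567.6 -260.1   45.6] [1.6 1.6]
hub-ring 63.20282404795969 knob-hub 95.88935269139473
bed yaw(-y dir) -1.2537426811528378 lever dir -1.394702292441404
corner [ 507.6 -161.1   20. ]
corner [ 564.7 -146.7   20. ]
corner [ 597.7 -282.9   20. ]
wrist ring [ 548.7 -194.6   56. ]
scene mat [440.4, 252.7] [554.6 188.3   3. ]
side mat [237.2, 177.1] [534.9 156.9   3. ]
wrist mat [219.8, 64.6] [540.3 111.4   3. ]
blower (array([ 722.48393846, -239.22009444,   32.41881147]), [np.float64(0.7247492151618191), np.float64(0.7247492151618531)])
```

Emit:
{"method": "move_arm", "body": {
  "rows": "-0.2 -0.06 0.03 0 0 0 -1;-0.5 -0.15 0.08 0 0 0 -1;-0.8 -0.25 0.12 0 0 0 -1;-0.967 -0.3 0.15 0 0 0 -1;-0.967 -0.3 0.15 0 0 0 -1;-0.967 -0.3 0.15 0 0 0 -1;-0.967 -0.3 0.15 0 0 0 -1;-0.967 -0.3 0.15 0 0 0 -1;-0.967 -0.3 0.15 0 0 0 -1;-0.967 -0.3 0.15 0 0 0 -1;-0.967 -0.3 0.15 0 0 0 -1;-0.967 -0.3 0.15 0 0 0 -1"
}}

```text
clock: 1.15
eef_pos: [561.1, -287.8, 200.4]
tool_rot: [3.141, -0.001, 1.574]
force: [0.5, 0.2, -0.5]
width: 85.4
gripper_force: 0.0
```

```bash
cat > snap.py <<'E'
from cell import *
from h import *
import sys
def snap(tag,names):
    out=[]
    for n in names:
        s=read_state();d=get_image(n);d["s"]=s;np.save(f"pics/{n}{tag}.npy",d,allow_pickle=True)
        cv2.imwrite(f"pics/{n}{tag}.png",d["img"][:,:,::-1]);out.append(d)
    return out
if __name__=="__main__":
    snap(sys.argv[1],sys.argv[2:]);s=read_state()
    print({k:np.round(s[k],3).tolist() for k in("clock","eef_pos","tool_rot","force","width","qpos")})
E
python3 snap.py 1 wrist
```

```text
{'clock': 1.2, 'eef_pos': [561.067, -287.895, 200.442], 'tool_rot': [3.141, -0.001, 1.574], 'force': [0.072, 0.17, -0.195], 'width': 85.478, 'qpos': [0.415, 0.648, 0.025, 1.622, -0.021, 0.872, 0.452]}
```

View pics/wrist1.png

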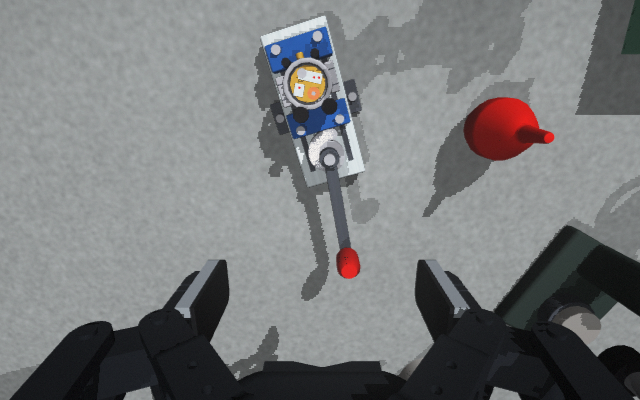

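The wrist view shows the bed's top corners at about (263,38), (326,17), (365,172) and (306,187), the watch at (306,82), the hub at (329,159) and the knob at (348,263).

```bash
python3 - <<'E'
from h import *
D={n:np.load(f"pics/{n}0.npy",allow_pickle=True).item() for n in("scene","side")}
W=np.load("pics/wrist1.npy",allow_pickle=True).item();s=W["s"]
c=[plane(W,p,20,s)[:2] for p in((263,38),(326,17),(365,172),(306,187))]
print(np.round(c,1).tolist())
ang=lambda v:np.arctan2(v[1],v[0])
print("edge angles -y:",ang(c[3]-c[0]),ang(c[2]-c[1]),"x-edge-90:",ang(c[1]-c[0])-np.pi/2)
P={"knob":((249.6,137.1),(402.8,304.6),(348,263)),"ring":((301.3,156.4),(332.3,260.2),(306,82)),"hub":((279.3,153.8),(360,277.8),(329,158.5))}
X={}
for k,(a,b,w) in P.items():
    X[k],e=tri(ray(D["scene"],a),ray(D["side"],b),ray(W,w,s));print(k,X[k].round(1),np.round(e,1))
for q,z in(((306,82),56),((329,158.5),53),((276,49),34),((317,36),34)):print(q,plane(W,q,z,s).round(1))
print("bed ring-hub",ang(plane(W,(329,158.5),53,s)-plane(W,(306,82),56,s)),ang(X["hub"]-X["ring"]),"lever",ang(X["knob"]-X["hub"]))
j=plane(W,(317,36),34,s)-plane(W,(276,49),34,s);print("jaw",ang(j)-np.pi/2)
hsv=cv2.cvtColor(W["img"],cv2.COLOR_RGB2HSV)
print("knob",[b for b in blobs(W["img"],(0,170,40),(6,255,255),100)])
E
```

```text
[[509.4, -160.5], [563.8, -144.2], [602.7, -278.5], [545.0, -293.8]]
edge angles -y: -1.3097699149281188 -1.2885063091750373 x-edge-90: -1.2796232716111091
knob [ 584.6 -354.1   64.9] [0.4 0.5 0.7]
ring [ 548.  -199.1   53.2] [0.9 2.2 1.4]
hub [ 567.3 -260.4   45.6] [1.6 1.8 0.5]
(306, 82) [ 547.8 -197.8   56. ]
(329, 158.5) [ 566.7 -259.4   53. ]
(276, 49) [ 522.1 -171.    34. ]
(317, 36) [ 556.3 -161.2   34. ]
bed ring-hub -1.2731665164078163 -1.2669641895833852 lever -1.3874547689370327
jaw -1.2894310334553234
knob [([505.6, 128.2], [472, 98, 82, 62, 3351]), ([348.7, 263.0], [339, 248, 21, 30, 499])]
```

Emit:
{"method": "move_arm", "body": {
  "rows": "-0.1 0.04 0.02 0 0 -0.06 -1;-0.215 0.08 0.05 0 0 -0.117 -1;-0.215 0.08 0.15 0 0 -0.117 -1;-0.215 0.08 0.25 0 0 -0.117 -1;-0.215 0.08 0.35 0 0 -0.117 -1;-0.215 0.08 0.45 0 0 -0.117 -1;-0.215 0.08 0.45 0 0 -0.117 0.2;-0.215 0.08 0.45 0 0 -0.117 0.3;-0.215 0.08 0.45 0 0 -0.117 0.3;-0.215 0.08 0.45 0 0 -0.117 0.3;-0.215 0.08 0.45 0 0 -0.117 0.3"
}}

```text
clock: 2.12
eef_pos: [585.6, -355.2, 67.8]
tool_rot: [3.138, 0.003, 1.755]
force: [-0.4, -0.1, -0.2]
width: 29.7
gripper_force: 0.0
```

```bash
python3 snap.py 2 wrist scene
```

```text
{'clock': 2.217, 'eef_pos': [584.913, -355.027, 67.133], 'tool_rot': [3.139, 0.002, 1.755], 'force': [0.237, 0.021, -0.366], 'width': 29.916, 'qpos': [0.519, 0.882, -0.026, 1.542, 0.03, 0.714, 0.664]}
```

View pics/wrist2.png

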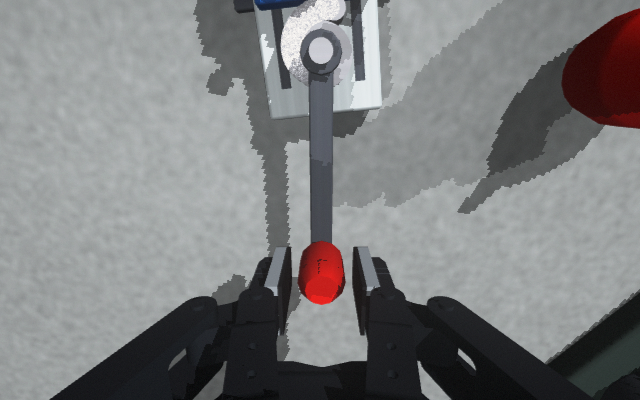

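The knob sits centred between the pads at (321,275), and the lever points straight at the hub. I'll swing it along the arc.

Emit:
{"method": "move_arm", "body": {
  "rows": "0 0 0 0 0 0 0.43;0.002 -0.037 0 0 0 0.0745 0.43;0.009 -0.074 0 0 0 0.149 0.43;0.019 -0.109 0 0 0 0.2235 0.43;0.034 -0.144 0 0 0 0.298 0.43;0.053 -0.176 0 0 0 0.3725 0.43;0.075 -0.205 0 0 0 0.447 0.43;0.101 -0.232 0 0 0 0.5215 0.43;0.13 -0.256 0 0 0 0.596 0.43;0.161 -0.276 0 0 0 0.67 0.43;0.194 -0.293 0 0 0 0.745 0.43;0.229 -0.305 0 0 0 0.82 0.43"
}}

```text
clock: 3.22
eef_pos: [482.2, -304.8, 66.2]
tool_rot: [3.138, -0.002, 0.46]
force: [2.1, -0.2, -0.7]
width: 23.8
gripper_force: 1.0
```

Emit:
{"method": "move_arm", "body": {
  "rows": "0 0 0 0 0 0 0.43;0 0 0 0 0 0 0.43"
}}

```text
clock: 3.38
eef_pos: [481.8, -303.4, 65.7]
tool_rot: [3.141, -0.0, 0.471]
force: [0.6, -0.9, 0.3]
width: 24.6
gripper_force: 0.0
```

```bash
python3 snap.py 3 wrist side scene; python3 - <<'E'
from h import *
W=np.load("pics/wrist3.npy",allow_pickle=True).item();S=np.load("pics/side3.npy",allow_pickle=True).item();C=np.load("pics/scene3.npy",allow_pickle=True).item()
for d in(W,S,C):print(blobs(d["img"],(0,170,40),(6,255,255),30))
E
```

```text
{'clock': 3.533, 'eef_pos': [481.959, -304.33, 65.436], 'tool_rot': [3.141, -0.001, 0.468], 'force': [0.1, 0.16, -0.097], 'width': 24.185, 'qpos': [0.335, 0.791, 0.283, 1.887, -0.41, 0.521, -0.204]}
[([320.8, 275.9], [299, 244, 46, 64, 2270])]
[([404.4, 233.6], [392, 215, 25, 34, 560]), ([340.1, 317.7], [335, 311, 11, 15, 122]), ([570.5, 332.0], [557, 321, 28, 23, 163])]
[([292.7, 130.5], [290, 125, 6, 12, 58]), ([230.4, 186.6], [219, 162, 24, 41, 556])]
```

View pics/wrist3.png

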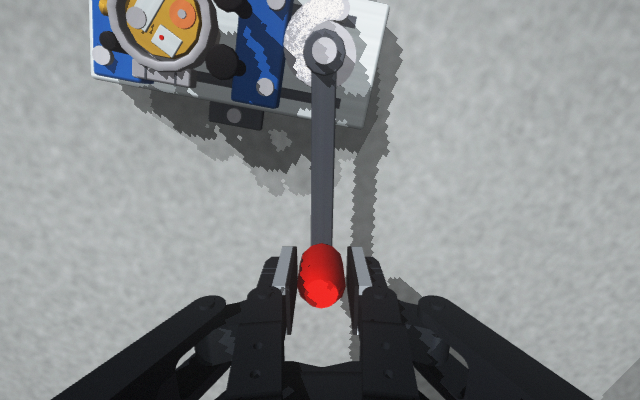

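The knob is still caged at (321,276) and the lever is about 10° short. I'll measure the bed direction from its edges in this close view.

```bash
python3 - <<'E'
from h import *
W=np.load("pics/wrist3.npy",allow_pickle=True).item();s=W["s"]
g=cv2.cvtColor(W["img"],cv2.COLOR_RGB2GRAY)[:240]
L=cv2.createLineSegmentDetector().detect(g)[0][:,0]
for l in L:
    if np.hypot(l[2]-l[0],l[3]-l[1])>45:
        for z in (20,34,44):
            a,b=plane(W,l[:2],z,s),plane(W,l[2:],z,s);v=b-a
            print(l.round(),z,a.round(1)[:2],b.round(1)[:2],"ang mod pi/2",round(np.arctan2(v[1],v[0])%(np.pi/2),3),"raw mod pi",round(np.arctan2(v[1],v[0])%np.pi,3))
print("hub",plane(W,(324,50),53,s),s["tool_rot"])
E
```

```text
[93. 58. 92.  1.] 20 [ 515.7 -158.5] [ 540.1 -151.3] ang mod pi/2 0.285 raw mod pi 0.285
[93. 58. 92.  1.] 34 [ 518.5 -167.3] [ 541.  -160.7] ang mod pi/2 0.285 raw mod pi 0.285
[93. 58. 92.  1.] 44 [ 520.6 -173.6] [ 541.6 -167.4] ang mod pi/2 0.285 raw mod pi 0.285
[334. 149. 332. 238.] 20 [ 529.9 -286. ] [ 483.2 -308.9] ang mod pi/2 0.457 raw mod pi 0.457
[334. 149. 332. 238.] 34 [ 531.6 -284.5] [ 488.6 -305.6] ang mod pi/2 0.457 raw mod pi 0.457
[334. 149. 332. 238.] 44 [ 532.7 -283.5] [ 492.5 -303.3] ang mod pi/2 0.457 raw mod pi 0.457
[371.  85. 388.   5.] 20 [ 567.2 -287.6] [ 601.6 -276.8] ang mod pi/2 0.302 raw mod pi 0.302
[371.  85. 388.   5.] 34 [ 565.8 -286. ] [ 597.5 -276.1] ang mod pi/2 0.302 raw mod pi 0.302
[371.  85. 388.   5.] 44 [ 564.9 -284.9] [ 594.6 -275.6] ang mod pi/2 0.302 raw mod pi 0.302
[310. 238. 311. 171.] 20 [ 477.3 -297.5] [ 513.7 -279.8] ang mod pi/2 0.452 raw mod pi 0.452
[310. 238. 311. 171.] 34 [ 483.2 -295.1] [ 516.7 -278.9] ang mod pi/2 0.452 raw mod pi 0.452
[310. 238. 311. 171.] 44 [ 487.5 -293.4] [ 518.8 -278.2] ang mod pi/2 0.452 raw mod pi 0.
[... 500 characters left out ...]
513.6 -174.1] ang mod pi/2 0.284 raw mod pi 0.284
[197.  96. 264. 110.] 20 [ 522.  -210.7] [ 531.3 -244.1] ang mod pi/2 0.27 raw mod pi 1.841
[197.  96. 264. 110.] 34 [ 524.3 -215.3] [ 532.8 -246.1] ang mod pi/2 0.27 raw mod pi 1.841
[197.  96. 264. 110.] 44 [ 526.  -218.6] [ 534.  -247.4] ang mod pi/2 0.27 raw mod pi 1.841
[259. 130. 209. 121.] 20 [ 520.9 -246. ] [ 513.3 -220.8] ang mod pi/2 0.294 raw mod pi 1.865
[259. 130. 209. 121.] 34 [ 523.3 -247.8] [ 516.3 -224.6] ang mod pi/2 0.294 raw mod pi 1.865
[259. 130. 209. 121.] 44 [ 525. -249.] [ 518.4 -227.3] ang mod pi/2 0.294 raw mod pi 1.865
hub [ 567.01267288 -260.51882391   53.        ] [ 3.14146075e+00 -1.94964358e-04  4.70500104e-01]
```

Emit:
{"method": "move_arm", "body": {
  "rows": "0.001 -0.02 0 0 0 0.04 0.43;0.003 -0.037 0 0 0 0.075 0.43;0.004 -0.053 0 0 0 0.106 0.43;0.004 -0.053 0 0 0 0.106 0.43;0.004 -0.053 0 0 0 0.106 0.43"
}}

```text
clock: 3.95
eef_pos: [475.6, -289.3, 65.3]
tool_rot: [-3.142, -0.0, 0.302]
force: [-0.8, -0.1, -0.2]
width: 24.6
gripper_force: 0.0
```

```bash
cat > lev.py <<'E'
import sys
from h import *
W=np.load(f"pics/wrist{sys.argv[1]}.npy",allow_pickle=True).item();s=W["s"]
g=cv2.cvtColor(W["img"],cv2.COLOR_RGB2GRAY)[:240]
L=cv2.createLineSegmentDetector().detect(g)[0][:,0]
for l in L:
    if np.hypot(l[2]-l[0],l[3]-l[1])>45:
        a,b=plane(W,l[:2],20,s),plane(W,l[2:],20,s);v=b-a
        print(l.round(),round(np.arctan2(v[1],v[0])%np.pi,3))
E
python3 snap.py 4 wrist; python3 lev.py 4
```

```text
{'clock': 4.0, 'eef_pos': [475.559, -289.33, 65.266], 'tool_rot': [-3.141, -0.0, 0.302], 'force': [0.338, 0.377, 0.645], 'width': 24.309, 'qpos': [0.292, 0.785, 0.32, 1.924, -0.476, 0.507, -0.322]}
[100.  85.  87.  12.] 0.288
[146.  62. 163.  17.] 2.937
[149. 116. 204. 116.] 1.875
[335. 177. 335. 238.] 0.316
[372. 112. 377.   1.] 0.296
[207. 117. 309. 118.] 1.869
[313. 238. 312. 166.] 0.313
[ 81.   1. 102. 113.] 0.285
```

Emit:
{"method": "move_arm", "body": {
  "rows": "0 -0.004 0 0 0 0.008 0.43;0 -0.008 0 0 0 0.016 0.43;0 -0.008 0 0 0 0.016 0.43;0 -0.008 0 0 0 0.016 0.43"
}}

```text
clock: 4.33
eef_pos: [474.8, -287.0, 65.3]
tool_rot: [3.141, -0.0, 0.275]
force: [0.4, -1.1, -0.1]
width: 24.4
gripper_force: 0.6
```

```bash
python3 snap.py 5 wrist; python3 lev.py 5
```

```text
{'clock': 4.383, 'eef_pos': [474.783, -286.962, 65.299], 'tool_rot': [3.141, -0.0, 0.275], 'force': [0.884, -1.448, -0.584], 'width': 24.217, 'qpos': [0.285, 0.785, 0.327, 1.929, -0.487, 0.505, -0.342]}
[107. 116.  84.   8.] 0.289
[335. 174. 336. 238.] 0.292
[147.  65. 162.  20.] 2.937
[372. 116. 376.   1.] 0.292
[314. 238. 312. 169.] 0.292
[209. 120. 311. 118.] 1.869
[ 79.   1. 104. 119.] 0.284
[271. 141. 224. 141.] 1.867
[333. 136. 333.  86.] 0.301
```

Emit:
{"method": "move_arm", "body": {
  "rows": "0 0 0 0 0 0 0.2;0 0 0 0 0 0 -0.3;0 0 0 0 0 0 -0.7;0 0 0 0 0 0 -1;0 0 -0.08 0 0 0 -1;0 0 -0.2 0 0 0 -1;0.05 -0.03 -0.33 0 0 -0.07 -1;0.15 -0.1 -0.38 0 0 -0.14 -1;0.25 -0.17 -0.38 0 0 -0.21 -1;0.316 -0.216 -0.38 0 0 -0.28 -1;0.316 -0.216 -0.38 0 0 -0.35 -1;0.316 -0.216 -0.38 0 0 -0.42 -1"
}}

```text
clock: 5.38
eef_pos: [549.7, -195.8, 179.3]
tool_rot: [-3.141, -0.001, 0.945]
force: [-0.7, -0.3, -0.2]
width: 85.2
gripper_force: 0.0
```

Emit:
{"method": "move_arm", "body": {
  "rows": "0 0 0 0 0 -0.07 -1;0 0 0 0 0 -0.14 -1;0 0 0 0 0 -0.21 -1;0 0 0 0 0 -0.28 -1;0 0 0 0 0 -0.35 -1;0 0 0 0 0 -0.42 -1;0 0 0 0 0 -0.49 -1;0 0 0 0 0 -0.56 -1;0 0 0 0 0 -0.59 -1;0 0 0 0 0 -0.59 -1;0 0 0 0 0 -0.59 -1;0 0 0 0 0 -0.59 -1"
}}

```text
clock: 6.38
eef_pos: [548.2, -198.7, 179.3]
tool_rot: [-3.141, -0.0, 1.86]
force: [0.1, -0.9, -0.6]
width: 85.3
gripper_force: 0.0
```

```bash
python3 snap.py 6 wrist side scene
```

```text
{'clock': 6.533, 'eef_pos': [548.339, -198.529, 179.274], 'tool_rot': [-3.141, 0.0, 1.861], 'force': [-0.169, 0.03, -0.226], 'width': 85.069, 'qpos': [0.293, 0.612, 0.01, 1.777, -0.008, 0.753, 0.597]}
```

View pics/wrist6.png

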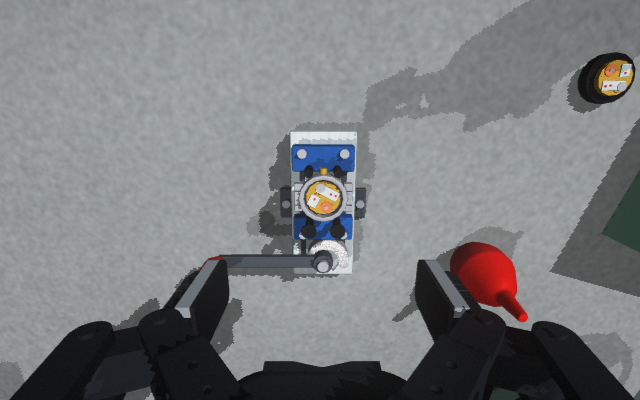

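The lever stands square to the bed at about (265,261), and the watch is at (323,197) between the lug faces near columns 296 and 351. Next I'll measure the watch precisely.

```bash
python3 - <<'E'
from h import *
W=np.load("pics/wrist6.npy",allow_pickle=True).item();s=W["s"];W1=np.load("pics/wrist1.npy",allow_pickle=True).item()
def mv(d,lo,hi,box):
    x,y,X,Y=box;m=cv2.inRange(cv2.cvtColor(d["img"],cv2.COLOR_RGB2HSV),np.array(lo),np.array(hi))[y:Y,x:X]
    p=cv2.findNonZero(m);h=cv2.convexHull(p);e=cv2.fitEllipse(h);return np.array(e[0])+[x,y],e[1]
# movement disc (brass) in both wrist views
for d,b in((W,(300,174,348,222)),(W1,(284,60,330,105))):
    c,ax=mv(d,(10,120,90),(30,255,255),b);print("brass",c,ax,[plane(d,c,z,d["s"]).round(1).tolist() for z in(52,)])
    d["c"]=c
print(tri(ray(W,W["c"],s),ray(W1,W1["c"],W1["s"])))
D={n:np.load(f"pics/{n}0.npy",allow_pickle=True).item() for n in("scene","side")}
for k in D: print(k,proj(D[k],[548.3,-198.5,55]))
a=cv2.resize(W["img"][120:280,240:410],None,fx=4.4,fy=3.7*4.4/4.4 if 0 else 3.5,interpolation=2)
cv2.imwrite("pics/c6.png",a[:,:,::-1])
E
```

```text
brass [323.21374893 194.34396553] (33.543087005615234, 39.730079650878906) [[548.3, -196.4, 52.0]]
brass [307.22436714  83.33931541] (34.64502716064453, 37.10881805419922) [[548.6, -198.6, 52.0]]
(array([ 548.5778853 , -198.25628192,   45.66913922]), [np.float64(0.25623608147042043), np.float64(0.25623608147051474)])
scene [300.97754014 156.00158721]
side [331.22084887 259.04539666]
```

View pics/c6.png

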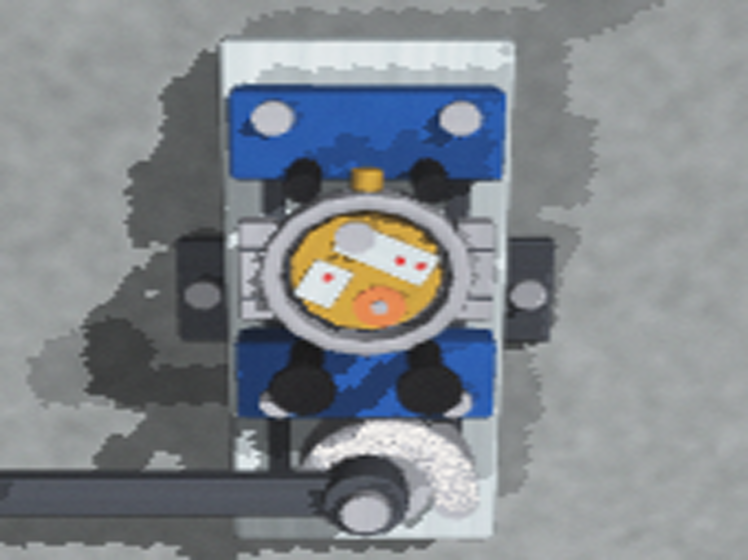

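The sliding-jaw pins now clear the case, and the watch is about 1 mm to the +tool-y side. I'll descend and pre-close to about 54 mm.

Emit:
{"method": "move_arm", "body": {
  "rows": "0 0.003 0.08 0 0 0 -1;0 0.003 0.18 0 0 0 -1;0 0.003 0.28 0 0 0 -1;0 0.003 0.35 0 0 0 -1;0 0.003 0.4 0 0 0 -1;0 0.003 0.43 0 0 0 -1;0 0.003 0.444 0 0 0 -1;0 0.003 0.444 0 0 0 -0.7;0 0.003 0.444 0 0 0 -0.4;0 0.003 0.444 0 0 0 -0.25;0 0.003 0.444 0 0 0 -0.25;0 0.003 0.444 0 0 0 -0.25"
}}

```text
clock: 7.53
eef_pos: [549.8, -198.6, 47.0]
tool_rot: [3.14, 0.001, 1.861]
force: [0.6, 0.3, 0.0]
width: 53.6
gripper_force: 0.0
```

```bash
python3 snap.py 7 wrist side scene
```

```text
{'clock': 7.683, 'eef_pos': [549.422, -198.455, 46.553], 'tool_rot': [3.141, 0.0, 1.861], 'force': [-0.076, 0.688, -0.052], 'width': 53.491, 'qpos': [0.296, 0.812, 0.004, 1.846, -0.006, 0.482, 0.595]}
```

View pics/wrist7.png

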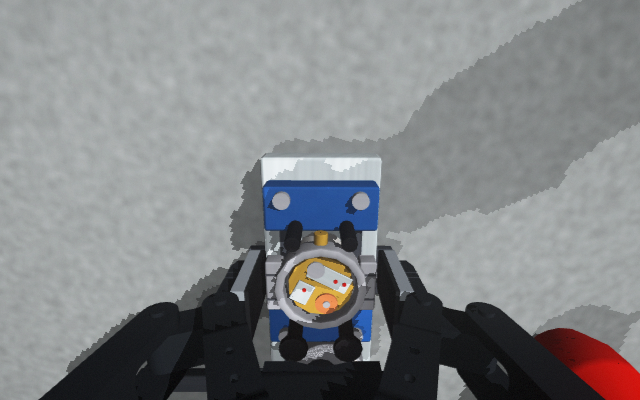

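The lugs at columns 268 to 372 are centred between the pads at 265 and 376. I'll close the gripper.

Emit:
{"method": "move_arm", "body": {
  "rows": "0 0 0 0 0 0 -0.18;0 0 0 0 0 0 -0.13;0 0 0 0 0 0 -0.08;0 0 0 0 0 0 0;0 0 0 0 0 0 0.5;0 0 0 0 0 0 1;0 0 0 0 0 0 1;0 0 0 0 0 0 1"
}}

```text
clock: 8.35
eef_pos: [549.3, -198.4, 46.5]
tool_rot: [3.141, 0.0, 1.861]
force: [-0.7, 0.7, 5.0]
width: 46.4
gripper_force: 60.9
```

```bash
python3 snap.py 8 wrist; python3 - <<'E'
from h import *
for n in(7,8):
    d=np.load(f"pics/wrist{n}.npy",allow_pickle=True).item();i=d["img"][210:370,220:420]
    globals()[f"a{n}"]=cv2.resize(i,None,fx=2,fy=2,interpolation=2)
cv2.imwrite("pics/c8.png",np.hstack([a7,a8])[:,:,::-1])
E
```

```text
{'clock': 8.4, 'eef_pos': [549.256, -198.366, 46.539], 'tool_rot': [3.141, 0.0, 1.861], 'force': [-1.426, -0.52, 5.261], 'width': 46.771, 'qpos': [0.296, 0.812, 0.004, 1.847, -0.006, 0.483, 0.595]}
```

View pics/c8.png

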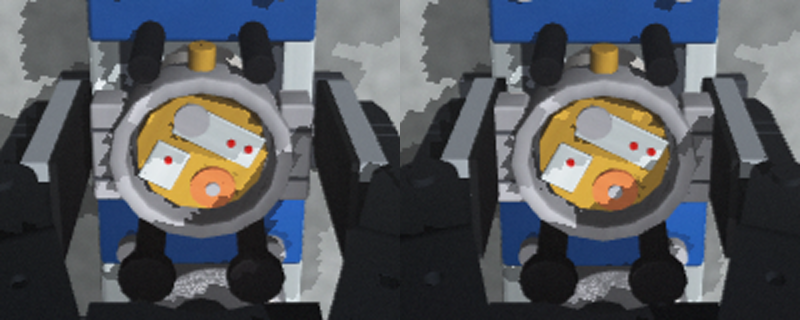

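Emit:
{"method": "move_arm", "body": {
  "rows": "0 0 -0.005 0 0 0 1;0 0 -0.015 0 0 0 1;0 0 -0.035 0 0 0 1;0 0 -0.065 0 0 0 1;0 0 -0.105 0 0 0 1;0 0 -0.15 0 0 0 1;0 0 -0.2 0 0 0 1;0 0 -0.245 0 0 0 1;0 0 -0.285 0 0 0 1;0 0 -0.32 0 0 0 1;0 0 -0.343 0 0 0 1;0 0 -0.353 0 0 0 1"
}}

```text
clock: 9.4
eef_pos: [549.8, -198.5, 153.5]
tool_rot: [3.14, 0.001, 1.861]
force: [-0.4, 0.7, -2.2]
width: 46.5
gripper_force: 61.6
```

```bash
python3 snap.py 9 wrist side scene; python3 - <<'E'
from h import *
for n in("side","scene"):
    d=np.load(f"pics/{n}0.npy",allow_pickle=True).item()
    m=cv2.inRange(cv2.cvtColor(d["img"],cv2.COLOR_RGB2HSV),np.array((50,120,30)),np.array((75,255,255)))
    c=max(cv2.findContours(m,0,2)[0],key=cv2.contourArea)
    q=cv2.approxPolyDP(cv2.convexHull(c),8,True)[:,0]
    P=np.array([plane(d,p,3)[:2] for p in q]);print(n,P.round(1).tolist(),P.mean(0).round(1))
d=np.load("pics/wrist9.npy",allow_pickle=True).item();e=np.load("pics/side9.npy",allow_pickle=True).item()
a=d["img"][180:400,160:480];b=e["img"][150:370,220:430]
b=cv2.resize(b,(420,440));a=cv2.resize(a,(380,261));o=np.zeros((440,800,3),np.uint8);o[:,:420]=b;o[:261,420:]=a
cv2.imwrite("pics/c9.png",o[:,:,::-1])
E
```

```text
{'clock': 9.55, 'eef_pos': [549.045, -198.28, 151.874], 'tool_rot': [-3.141, -0.0, 1.861], 'force': [-0.345, 0.189, -1.774], 'width': 46.564, 'qpos': [0.293, 0.65, 0.008, 1.796, -0.008, 0.695, 0.596]}
side [[637.5, 282.2], [633.8, 48.0], [440.5, 51.9], [444.4, 284.2]] [539.1 166.6]
scene [[634.6, 48.1], [439.4, 52.4], [449.8, 289.2], [642.1, 284.4]] [541.5 168.5]
```

View pics/c9.png

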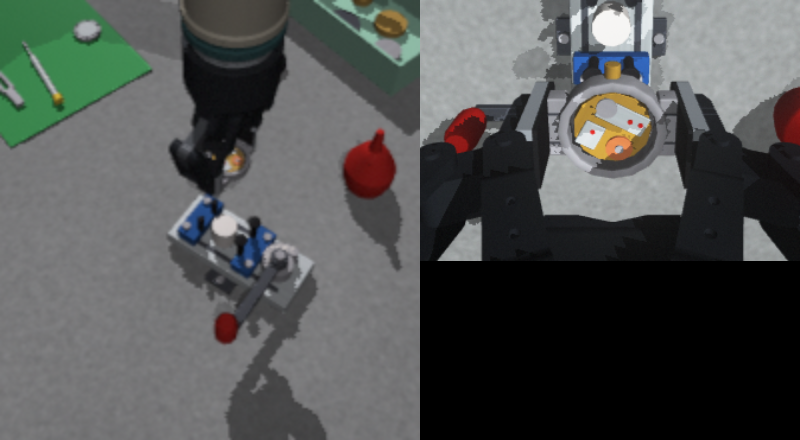

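The watch is lifted level with its movement seated, the lever is square at side-crop (240,305), and the rest is empty. I'll carry it to the mat centre near (540,167).

Emit:
{"method": "move_arm", "body": {
  "rows": "0.001 0 0 0 0 0 1;0.006 0.002 0 0 0 0 1;0.019 0.005 0 0 0 0 1;0.042 0.011 0 0 0 0 1;0.076 0.021 0 0 0 0 1;0.122 0.033 0 0 0 0 1;0.179 0.049 0 0 0 0 1;0.246 0.067 0 0 0 0 1;0.323 0.088 0 0 0 0 1;0.407 0.111 0 0 0 0 1;0.496 0.135 0 0 0 0 1;0.587 0.16 0 0 0 0 1"
}}

```text
clock: 10.55
eef_pos: [544.2, -13.5, 152.0]
tool_rot: [-3.142, -0.001, 1.862]
force: [0.2, -0.4, -0.6]
width: 46.3
gripper_force: 61.6
```

Emit:
{"method": "move_arm", "body": {
  "rows": "0.091 0.025 0 0 0 0 1;0.18 0.049 0 0 0 0 1;0.264 0.072 0 0 0 0 1;0.341 0.093 0 0 0 0 1;0.408 0.111 0 0 0 0 1;0.465 0.127 0 0 0 0 1;0.511 0.139 0 0 0 0 1;0.545 0.149 0 0 0 0 1;0.568 0.155 0 0 0 0 1;0.581 0.158 0 0 0 0 1;0.586 0.16 0 0 0 0 1;0.587 0.16 0 0 0 0 1"
}}

```text
clock: 11.55
eef_pos: [540.3, 166.2, 152.0]
tool_rot: [-3.141, 0.0, 1.861]
force: [0.1, 0.2, -1.0]
width: 46.6
gripper_force: 61.6
```

Emit:
{"method": "move_arm", "body": {
  "rows": "0 0 0 0 0 0 1;0 0 0 0 0 0 1;0 0 0 0 0 0 1;0 0 0 0 0 0 1;0 0 0 0 0 0 1;0 0 0 0 0 0 1"
}}

```text
clock: 12.05
eef_pos: [540.3, 166.4, 152.0]
tool_rot: [-3.142, -0.0, 1.861]
force: [0.2, 0.8, -1.1]
width: 46.4
gripper_force: 61.6
```

```bash
python3 snap.py 10 wrist side scene; python3 - <<'E'
from h import *
d=np.load("pics/wrist10.npy",allow_pickle=True).item();e=np.load("pics/side10.npy",allow_pickle=True).item()
a=d["img"][180:400,160:480];b=e["img"][80:340,160:440]
b=cv2.resize(b,(420,390));a=cv2.resize(a,(380,261));o=np.zeros((390,800,3),np.uint8);o[:,:420]=b;o[:261,420:]=a
cv2.imwrite("pics/c10.png",o[:,:,::-1])
E
```

```text
{'clock': 12.2, 'eef_pos': [540.316, 166.553, 152.019], 'tool_rot': [3.142, -0.0, 1.861], 'force': [0.472, 0.281, -1.152], 'width': 46.309, 'qpos': [-0.389, 0.63, 0.061, 1.849, -0.059, 0.665, -0.002]}
```

View pics/c10.png

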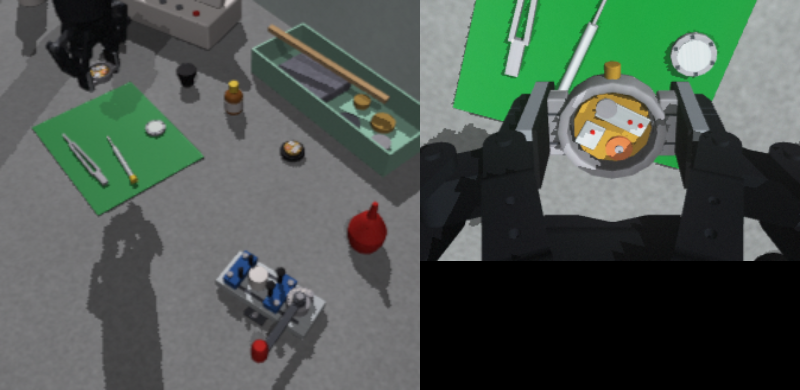

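The watch is held level over the mat centre with its movement seated, the lever is still square, and nothing else has moved. I'll hand it in.

```bash
python3 -c "
from cell import *
print(finish_job())"
```

```text
the job is handed in; nothing more can be done
None
```

I swung the cam lever square to the bed, lifted the watch out with its movement still seated, and handed the job in with the watch held level and still over the middle of the mat, about 15 cm above the bench.

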